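# Refit the clamp lever and close the specimen grip

### The job

The specimen clamp has lost its lever. Pick the lever up, turn it so that its arm lies over the lug on the spindle's flange, and thread it onto the splined spindle until its boss sits flush on the flange; only then swing it round to its stop so that the jaw closes on the steel specimen. Let go, leaving the lever fully home, and do not disturb the other things on the bench.

Things in the scene. Friction and masses are not known exactly. Their poses are not given: they have to be found in the camera images.
- lever_boss (a point): Middle of the loose crank lever's dark steel boss, on the bore's axis, half-way up (18 mm above its flat underside). z is up, x along the arm. The boss is a block 36 mm tall, 46 mm wide in y between flat sides (a good grasp from above), from x = -24 to 26 mm. The lever lies right way up. About 0.55 kg, centre of mass some 20 mm from the axis towards the arm.
- lever_bore (a point): Lower mouth of the lever's through bore, level with the boss's underside; axes as lever_boss. The bore has recesses for three splines, towards +x, +y and -y, each 15 mm wide and reaching 17.5 mm from the axis; towards -x it has none (solid from 10.7 mm). It fits the spindle one way round only, with about 1.5 mm play on each side.
- lever_arm (a point): Point in the lever's aluminium arm, 100 mm from the bore's axis, half-way through its thickness (30 mm above the boss's underside). The arm is a bar 20 mm wide, 12 mm thick, from 26 to 152 mm from the axis, top flush with the boss's top, free air beneath. At 140 mm a black upright round grip, 22 mm in diameter, stands 40 mm above the arm.
- spindle_seat (a point): Middle of the upper face of the spindle's flange, a dark disc of 60 mm diameter and 10 mm thick, on the fixed clamp, 70 mm above the bench. z up; x points to its lug, a 14 mm wide tab reaching 44 mm from the axis, level with the flange. The frame turns with the spindle. With the lever home the boss rests on this face: lever_boss 18 mm above it, lever x along this x.
- spindle_tip (a point): Tip of the spindle, 38 mm above spindle_seat, same axes. A plain round nose, 18.4 mm in diameter, tapered over its last 6 mm, takes the upper 14 mm; below it, standing 24 mm up from the flange, are three steel splines 12 mm wide, reaching 16 mm from the axis towards +x, +y and -y, none towards -x.
- fixture: The fixed clamp. Origin on the bench under the spindle's axis, z up, x towards its jaws, which lie away from the robot: from 66 mm in x the moving jaw (top 78 mm above the bench), at 104 to 110 mm the upright specimen bar (top 105 mm), then the fixed jaw to 145 mm (top 80). Spindle block 84 mm square, top 60 mm, with two stop pins as high as the flange; base plate 100 mm wide, from x = -55 to 150 mm.
- spindle (a joint): Turn of the spindle, rad, counter-clockwise seen from above: 0 is fully open, 1.4 is its stop, with the jaw against the specimen. Starts between 0 and 0.55. Stiff by friction (0.3 N m): stays where it is left. The lug sweeps the robot's side of the clamp, from front left to front right as the robot sees it. The jaw moves 10 mm per rad.
- spanner: Bystander: steel open-ended spanner, 160 mm long, lying flat near the middle of the bench. Origin at the middle of its underside.
- tabplate: Bystander: flat steel plate, 28 x 60 mm, 8 mm thick, lying between the spanner and the load cell. Origin under its centre.
- platen: Bystander: dark steel compression platen, disc of 84 mm diameter with a stem, 42 mm tall, near the robot. Origin under its centre.
- loadcell: Bystander: steel load cell, cylinder of 60 mm diameter, 67 mm tall, at the back middle of the bench. Origin under its centre.
- jar: Bystander: lidded jar of 70 mm diameter, 100 mm tall, at the left side. Origin under its centre.
- jawinsert: Bystander: steel jaw insert, a 60 x 40 mm block 38 mm tall, at the right side. Origin under its centre.
Mind the look-alikes: they are no part of the job. What is shaped like the part that bears lever_boss but green is not meant. What is shaped like the fixture but pink is not meant.

How it is judged:
By the outcome, as a careful person would: the job done as asked, in the order asked, and still so for the second after the job is handed in, with the robot touching nothing.
It also fails if it takes over 69 s, if anything falls off the work surface, if the arm or the gripper's body presses on something with over 40 N, if the wrist force passes 120 N, or if a joint passes its speed limit or range.

### The arm

A 6-joint arm with a two-finger parallel gripper is mounted at the origin on the work surface. World frame = base frame: x ahead of the robot, y to its left, z up, the work surface at z = 0. Lengths are in m, angles in rad, forces in N, time in s.
With the tool pointing down it reaches from about 0.275 to 0.825 m from the base axis. Payload 5.2 kg.
Tool frame: the origin (TCP) lies at the very end of the fingers, on their centre line; the grasp point (between the pads) lies 19 mm behind it (ctrl.grasp_offset is the distance from the TCP to the grasp point, in m); z points along the fingers, y is the direction in which the jaws open and shut (so a half turn about z gives the same grasp; the last joint's range is limited). The gripper opens to 93 mm and grips with 3 to 60 N. Pads are 15 mm wide; open, the fingers measure 128 mm over their backs; the gripper's body (75 mm by 188 mm) begins 65 mm behind the grasp point.
Start: joints at [-1.36, 0.259, 1.535, -0, 1.348, -0.203], TCP at [0.221, -0.504, 0.219] pointing down, gripper open.
Joint ranges: [-3.14, 3.14], [-0.91, 2.08], [0.19, 2.58], [-1.22, 4.36], [0.22, 2.71], [-3.12, 3.12]. Speed limits (rad/s): [2.57, 2.57, 3.14, 3.14, 3.14, 3.14].

### API

Orientations are given as [roll, pitch, yaw] about the fixed x, y, z axes, in that order (R = Rz(yaw) Ry(pitch) Rx(roll)).
In Python, from plant import ctrl, capture gives the robot as it stands.
- The arm moves only by the shell command python3 -m pendant 'ROWS'. ROWS is a JSON object of lists of equal length, an entry for each row: "dp": the shift along the tool's x, y, z in cm, a list of three; "roll": the turn about the tool's z in rad; "claw": the gripper's target within -1 to 1 (shut at 1, half-way at 0, fully open at -1). In form: {"dp": [[tx, ty, tz], ...], "roll": [roll, ...], "claw": [claw, ...]}. A call has 1 to 20 rows; each row shifts and turns the pose as measured when the row begins, along the tool's axes as they then stand; what a row does not reach is not made up. A row lasts 1/10 s, in which the tool goes at most 50 mm and 8.59 degrees, less where a joint would pass 70% of its speed; a pose out of reach is approached as far as the arm can. A call with a gripper value outside its range is refused whole. The fingers move at their own pace and stop on an object; the grip force is fixed at half the most. Time passes only in rows, so rows that do not move let the fingers close. It gives the time, the measured TCP pose, the force and the opening at its end, in the units of the state.
- ctrl.get_obs(): the state, without advancing time (a new reading comes with each control period).
- capture(name): name is "scene" or "side" or "wrist"; returns a dict with "img" (384x512x3 uint8, blue, green, red), "mtx" (3x3 intrinsics, pixels), "k1" (the pictures are not rectified: a ray, as slopes to the right and down, at radius r is drawn at 1 + k1 r^2 times it, then the intrinsics apply), "world_to_cam" (4x4, takes a point from world to camera coordinates). Camera axes: x right, y down, z forward; pixel columns grow to the right and rows downward; lengths in m; the calibration is good to about 2 mm. A picture is of the moment at which its call begins. There is no depth.
- ctrl.sign_off(): hands the job in, once; it reports no verdict.
The state is a dict: "t": time; "joint_positions": joint angles; "joint_vel": joint speeds; "joint_efforts": joint torques, N m; "ee_pos": TCP position; "tcp_rot": TCP orientation; "contact_force": force on the tool from outside, world axes, zero at the start; "torque": the same for the moment, N m; "width": opening from 0.0 (shut) to 1.0 (fully open).
Only numpy, scipy, OpenCV 4.12 (cv2) and the standard library are available. Lean on these libraries where they do the work, as an engineer would, in place of code of your own. Each camera call takes 0.05 s, during which the arm holds its last target.

## Working session

There is one attempt and no reset: what is moved stays moved. The work goes in short steps, Python scripts to look and compute and a shell command to move; the robot and the scene stay as the last step left them, time stands still between calls to the robot, and variables do not carry over. Pictures are saved under pics/ and viewed, and the job is handed in when it is done.

```bash
ls; mkdir -p pics
python3 - <<'E'
from plant import ctrl, capture
import cv2
o=ctrl.get_obs();print(o); print(ctrl.grasp_offset)
for n in("scene","side","wrist"):
    c=capture(n);cv2.imwrite(f"pics/{n}0.png",c["img"]);print(n,c["mtx"].tolist(),c["k1"],c["world_to_cam"].round(4).tolist())
E
```

```text
pics
{'t': 0.0, 'joint_positions': array([-1.35983043e+00,  2.59335641e-01,  1.53610201e+00,  3.79937251e-06,
        1.34798029e+00, -2.02837695e-01]), 'joint_vel': array([ 0.0008738 ,  0.00102829, -0.00139648, -0.0004514 ,  0.00164109,
        0.00215945]), 'joint_efforts': array([ 2.00706984e-05, -4.37305570e+01, -2.83996743e+01,  7.22522219e-02,
        4.14808304e-02, -1.55920534e-04]), 'ee_pos': array([ 0.22103791, -0.50302622,  0.21781407]), 'tcp_rot': array([-3.13980553e+00, -3.71331198e-04,  4.13802413e-01]), 'contact_force': array([-0.20176951, -0.48132101,  0.95926339]), 'torque': array([-0.01527251,  0.08982317, -0.02038418]), 'width': 1.0028030704681663}
0.0188
scene [[365.73892922175946, 0.0, 258.1577500598079], [0.0, 365.73892922175946, 190.92383801423145], [0.0, 0.0, 1.0]] 0.03454614262299044 [[0.6948, 0.7192, 0.0108, -0.365], [0.5585, -0.5299, -0.6382, -0.2211], [-0.4532, 0.4494, -0.7698, 1.3071], [0.0, 0.0, 0.0, 1.0]]
side [[446.31100037683393, 0.0, 252.54316498152215], [0.0, 446.31100037683393, 182.78800679064483], [0.0, 0.0, 1.0]] -0.10204502796532501 [[-0.8, -0.5998, -0.0154, 0.3872], [-0.3568, 0.4962, -0.7915, 0.2545], [0.4824, -0.6277, -0.6109, 1.1722], [0.0, 0.0, 0.0, 1.0]]
wrist [[333.9137271439572, 0.0, 257.0920437357213], [0.0, 333.9137271439572, 190.3237130810794], [0.0, 0.0, 1.0]] -0.009453344318417914 [[0.4017, -0.9158, -0.0013, -0.5484], [-0.8741, -0.3839, 0.2977, -0.0354], [-0.2731, -0.1185, -0.9547, 0.3917], [0.0, 0.0, 0.0, 1.0]]
```

View pics/scene0.png

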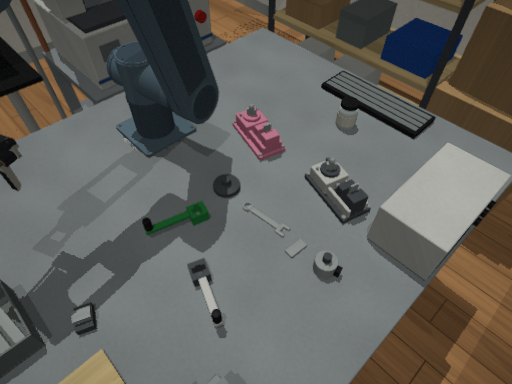

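View pics/side0.png

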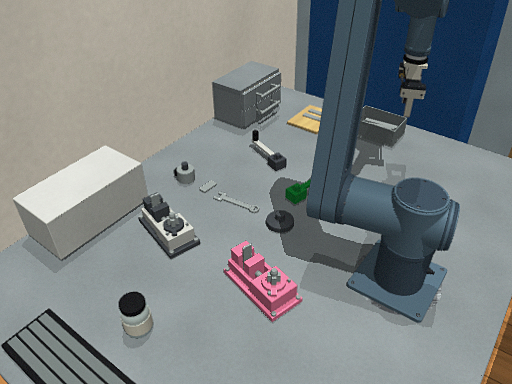

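View pics/wrist0.png

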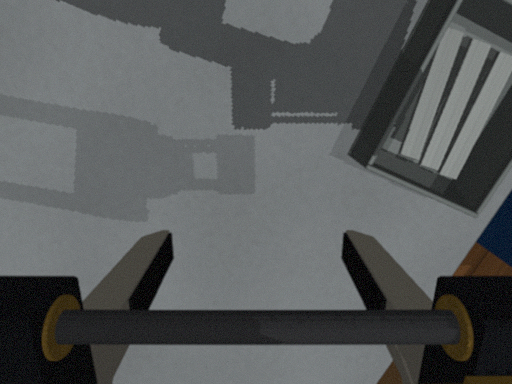

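In the scene view the lever candidates are the dark boss with the aluminium arm at (203,275)-(217,318) and the green one at (180,218). The clamps are grey at (338,188) and pink at (258,132). The description fits the dark and aluminium lever and the grey clamp. I'll confirm this in enlarged crops.

```bash
cat > h.py <<'E'
import numpy as np, cv2
from plant import ctrl, capture
def ray(c,u,v):
    K=c["mtx"];d=np.array([(u-K[0,2])/K[0,0],(v-K[1,2])/K[1,1]])
    s=d.copy()
    for _ in range(30): s=d/(1+c["k1"]*(s@s))
    T=c["world_to_cam"];R=T[:3,:3]
    r=R.T@np.array([s[0],s[1],1]);return -R.T@T[:3,3], r/np.linalg.norm(r)
def atz(c,u,v,z):
    o,r=ray(c,u,v);return o+r*(z-o[2])/r[2]
def tri(l):
    A=np.zeros((3,3));b=np.zeros(3)
    R=[ray(*x) for x in l]
    for o,r in R:
        P=np.eye(3)-np.outer(r,r);A+=P;b+=P@o
    p=np.linalg.solve(A,b)
    return p,[round(1000*float(np.linalg.norm((np.eye(3)-np.outer(r,r))@(p-o))),1) for o,r in R]
def proj(c,p):
    T=c["world_to_cam"];q=T[:3,:3]@np.asarray(p,float)+T[:3,3];s=q[:2]/q[2];s=s*(1+c["k1"]*(s@s))
    return np.array([c["mtx"][0,0]*s[0]+c["mtx"][0,2],c["mtx"][1,1]*s[1]+c["mtx"][1,2]])
def crop(img,u,v,w,h,f):
    # integer scale
    u,v=int(u),int(v);return cv2.resize(img[v:v+h,u:u+w],None,fx=f,fy=f,interpolation=cv2.INTER_CUBIC)
E
python3 - <<'E'
from h import *
s=cv2.imread("pics/scene0.png");d=cv2.imread("pics/side0.png")
a=np.hstack([crop(s,170,250,80,80,5),crop(s,300,150,80,80,5)]);b=np.hstack([crop(d,240,120,60,50,6),crop(d,130,185,70,50,6)])
cv2.imwrite("pics/c_scene.png",a);cv2.imwrite("pics/c_side.png",b)
E
```

```text
(no output)
```

View pics/c_scene.png

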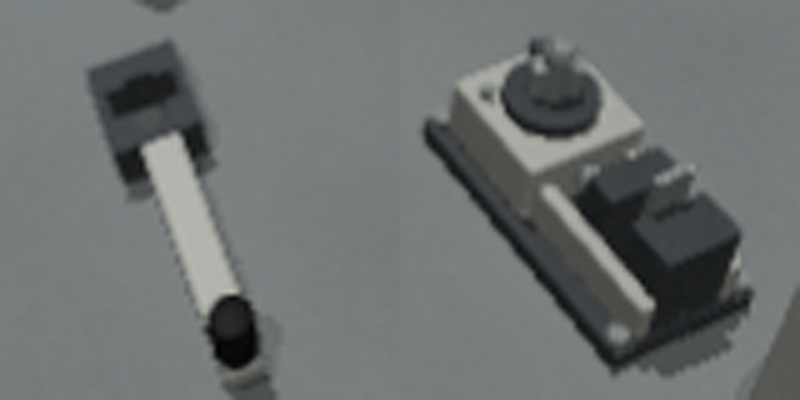

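View pics/c_side.png

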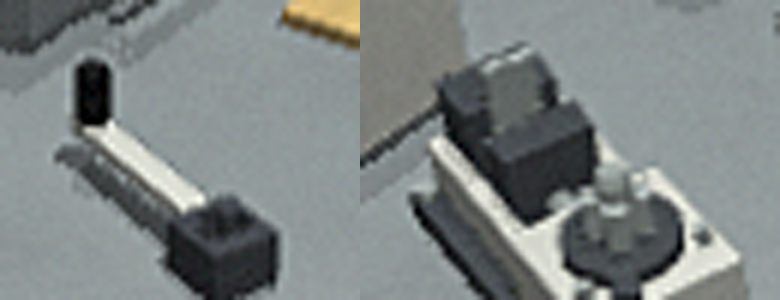

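The crops confirm it: the dark-boss lever has its bore at scene (199,268) and side (279,155). The grey clamp's spindle tip is at scene (331,160) and side (173,213). Next is coarse triangulation.

Run:
```python
from h import *
S=capture("scene");D=capture("side");S["img"]=0
P=lambda n,a,b:print(n,*[x if isinstance(x,list) else x.round(4) for x in tri([(S,*a),(D,*b)])])
P("bore top",(199,268),(279.2,155.3))
P("grip top",(170+233/5,250+303/5),(240+93/6,120+62/6))
P("boss end top",(170+160/5,250+137/5),(240+205/6,120+200/6))
P("tip",(300+150/5,150+48/5),(130+257/6,185+170/6))
P("flange c",(300+151/5,150+95/5),(130+262/6,185+238/6))
P("pin",(300+88/5,150+92/5),(130+343/6,185+238/6))
```

```text
bore top [ 0.5547 -0.2423  0.04  ] [5.7, 5.7]
grip top [ 0.6849 -0.2851  0.0768] [1.8, 1.8]
boss end top [ 0.5793 -0.2504  0.0349] [3.6, 3.6]
tip [0.5785 0.2403 0.104 ] [0.4, 0.4]
flange c [0.5815 0.2445 0.0628] [1.8, 1.8]
pin [0.5523 0.2204 0.0607] [2.2, 2.2]
```

```bash
cat >> h.py <<'E'
from scipy.spatial.transform import Rotation as Ro
def tool():
    o=ctrl.get_obs();return o["ee_pos"],Ro.from_euler("xyz",o["tcp_rot"]).as_matrix(),o
def togo(p,yaw):
    e,R,o=tool();d=R.T@(np.asarray(p)-e)*100
    a=(yaw-o["tcp_rot"][2]+np.pi)%(2*np.pi)-np.pi
    print("yaw now",o["tcp_rot"].round(4),"pos",e.round(4),"dp cm now",d.round(2),"roll",round(-a,3),"t",round(o["t"],2),"F",o["contact_force"].round(1),"T",o["torque"].round(2),"w",round(o["width"],3))
E
python3 - <<'E'
from h import *
e,R,o=tool();c=capture("wrist");T=c["world_to_cam"]
print("cam in tool",(R.T@(-T[:3,:3].T@T[:3,3]-e)).round(4),"fwd",(R.T@T[2,:3]).round(3),"right",(R.T@T[0,:3]).round(3))
togo([0.555,-0.242,0.22],-0.32)
E
```

```text
cam in tool [ 0.0825 -0.0008 -0.1658] fwd [-0.298  0.     0.955] right [-0.  1. -0.]
yaw now [-3.141e+00 -1.000e-04  4.138e-01] pos [ 0.2211 -0.5034  0.2184] dp cm now [ 41.08 -10.51  -0.15] roll 0.734 t 0.3 F [ 0.3  0.2 -0.4] T [ 0.06  0.04 -0.03] w 0.998
```

```bash
python3 -m pendant '{"dp":[[3.4,-0.9,0],[3.4,-0.9,0],[3.4,-0.9,0],[3.4,-0.9,0],[3.4,-0.9,0],[3.4,-0.9,0],[3.4,-0.9,0],[3.4,-0.9,0],[3.4,-0.9,0],[3.4,-0.9,0],[3.4,-0.9,0],[3.4,-0.8,0],[0,0,0],[0,0,0],[0,0,0],[0,0,0],[0,0,0],[0,0,0]],"roll":[0,0,0,0,0,0,0,0,0,0,0,0,0.147,0.147,0.147,0.147,0.147,0],"claw":[-1,-1,-1,-1,-1,-1,-1,-1,-1,-1,-1,-1,-1,-1,-1,-1,-1,-1]}'
python3 - <<'E'
from h import *
togo([0.555,-0.242,0.22],-0.32)
c=capture("wrist");cv2.imwrite("pics/w1.png",c["img"])
for b in([0.555,-0.242,.036],[0.655,-.275,.036]):print(proj(c,b))
E
```

```text
t: 2.1
ee_pos: [0.5653, -0.2301, 0.2155]
tcp_rot: [-3.141, 0.002, -0.345]
contact_force: [0.8, 0.8, -1.2]
width: 0.999
yaw now [-3.1406e+00  2.3000e-03 -3.4470e-01] pos [ 0.5653 -0.2301  0.2155] dp cm now [-0.57  1.47 -0.45] roll -0.025 t 2.1 F [ 0.8  0.8 -1.2] T [ 0.07 -0.03  0.  ] w 0.999
[270.9764356  172.15327757]
[269.44979723  67.06980641]
```

View pics/w1.png

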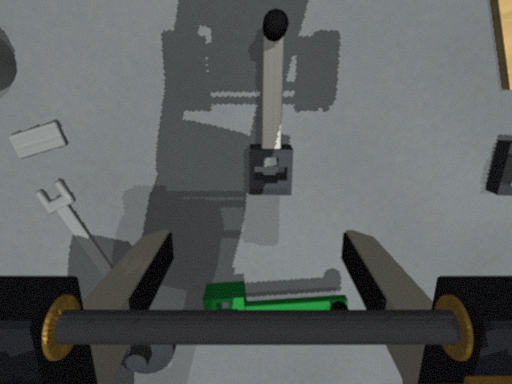

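The wrist view shows the lever's boss at (271,170) with the arm running up to the grip at (275,25), and the green lever at (275,297). I'll zoom in to measure.

Run:
```python
import cv2
from h import crop
i=cv2.imread("pics/w1.png");cv2.imwrite("pics/w1c.png",crop(i,235,85,75,115,5))
```

```text
(no output)
```

View pics/w1c.png

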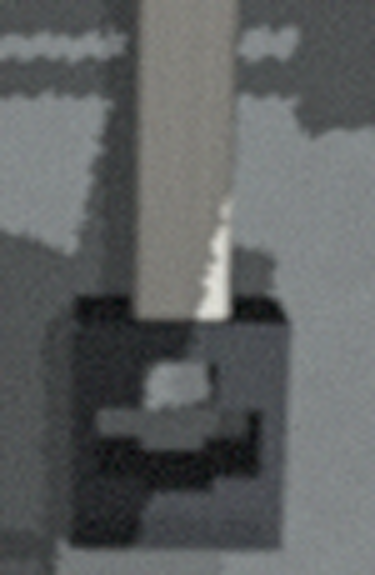

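Run:
```python
from h import *
c=capture("wrist");S=capture("scene");D=capture("side")
f=lambda a,b:(235+a/5,85+b/5)
P={k:atz(c,*f(*v),.036) for k,v in dict(TL=(75,322),TR=(290,322),BL=(70,545),BR=(282,547),A1=(188.5,10),A2=(183,310)).items()}
for k in P:print(k,P[k].round(4))
ctr=(P["TL"]+P["TR"]+P["BL"]+P["BR"])/4
print("w",np.linalg.norm(P["TL"]-P["TR"]),np.linalg.norm(P["BL"]-P["BR"]),"l",np.linalg.norm(P["TL"]-P["BL"]))
d=P["A1"]-P["A2"];print("ctr",ctr,"yaw",np.arctan2(d[1],d[0]), "sides",[np.arctan2(*(P[a]-P[b])[1::-1]) for a,b in(("TL","BL"),("TR","BR"))], "A1 to ctr",np.arctan2(*(P["A1"]-ctr)[1::-1]))
# triangulate boss back corners with other views: corner of grip and boss
for k,s,d in (("BL",(170+87/5,250+72/5),None),):
    pass
# heights: scene corners (crop) back-left/back-right of boss top
for k,w,s,d in (("back right(-y)",(282,547),(170+88/5,250+72/5),(240+275/6,120+232/6)),("back left(+y)",(70,545),(170+172/5,250+42/5),(240+225/6,120+240/6)),("TL",(75,322),(170+200/5,250+122/5),(0,0))):
    print(k,tri([(c,*f(*w)),(S,*s)]))
```

```text
TL [ 0.5855 -0.2293  0.036 ]
TR [ 0.5705 -0.2716  0.036 ]
BL [ 0.5399 -0.2116  0.036 ]
BR [ 0.524  -0.2549  0.036 ]
A1 [ 0.6365 -0.2716  0.036 ]
A2 [ 0.5804 -0.2513  0.036 ]
w 0.04486131853574384 0.0461081407398972 l 0.048957727132066246
ctr [ 0.554962   -0.24184601  0.036     ] yaw -0.3464500015652241 sides [np.float64(-0.3696524837600714), np.float64(-0.34419991884619255)] A1 to ctr -0.3500495198883557
back right(-y) (array([ 0.52497316, -0.25309247,  0.03188035]), [2.9, 2.9])
back left(+y) (array([ 0.53569136, -0.20785455,  0.01864018]), [1.8, 1.8])
TL (array([ 0.58422992, -0.22726894,  0.02443993]), [1.3, 1.3])
```

Run:
```python
from h import *
togo([0.5634,-0.2449,0.06],-0.348)
```

```text
yaw now [-3.1406e+00  2.2000e-03 -3.4040e-01] pos [ 0.5653 -0.2302  0.2156] dp cm now [ 0.35  1.47 15.55] roll 0.008 t 2.3 F [-0.8 -0.4 -0.5] T [ 0.03 -0.01 -0.01] w 1.0
```

```bash
python3 -m pendant '{"dp":[[0.3,1.4,0],[0,0,4],[0,0,4],[0,0,4],[0,0,3.5],[0,0,0]],"roll":[0.008,0,0,0,0,0],"claw":[-1,-1,-1,-1,-1,-1]}'
python3 - <<'E'
from h import *
togo([0.5634,-0.2449,0.005],-0.348)
c=capture("wrist");cv2.imwrite("pics/w2.png",c["img"])
E
```

```text
t: 2.9
ee_pos: [0.565, -0.2524, 0.059]
tcp_rot: [3.138, -0.007, -0.342]
contact_force: [-1.4, -0.5, 0.1]
width: 0.996
yaw now [ 3.1383 -0.0068 -0.3424] pos [ 0.565  -0.2524  0.059 ] dp cm now [-0.44 -0.67  5.4 ] roll 0.006 t 2.9 F [-1.4 -0.5  0.1] T [ 0.06  0.06 -0.03] w 0.996
```

View pics/w2.png

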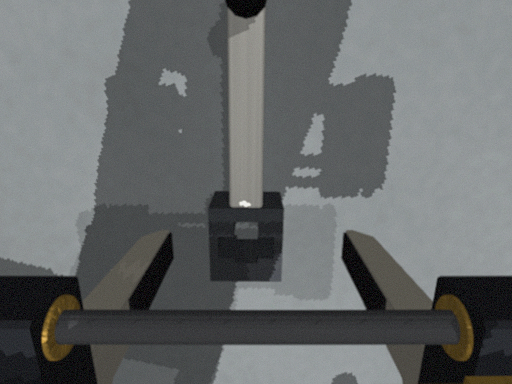

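The boss sits left of the finger centre, at (246,244) against 257. The tool overshot by about 7 mm. I'll correct that and remeasure.

```bash
python3 -m pendant '{"dp":[[-0.3,-0.5,0],[0,0,0],[0,0,0]],"roll":[0.006,0,0],"claw":[-1,-1,-1]}'
python3 - <<'E'
from h import *
c=capture("wrist");cv2.imwrite("pics/w3.png",crop(c["img"],190,150,130,140,4))
togo([0.5634,-0.2449,0.005],-0.348)
E
```

```text
t: 3.25
ee_pos: [0.5683, -0.2503, 0.0673]
tcp_rot: [3.135, -0.019, -0.349]
contact_force: [-0.0, -0.4, -0.0]
width: 1.0
yaw now [ 3.1351 -0.0195 -0.3488] pos [ 0.5684 -0.2503  0.0675] dp cm now [-0.78 -0.37  6.24] roll -0.001 t 3.3 F [-0.5 -0.4 -0.1] T [0.12 0.07 0.01] w 1.003
```

View pics/w3.png

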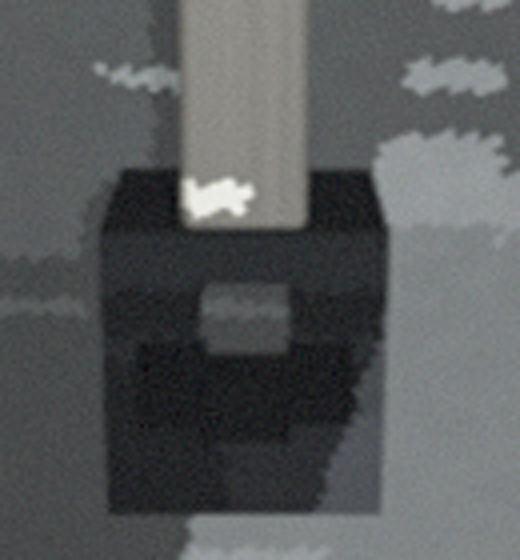

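```bash
for i in 1 2 3; do python3 -m pendant '{"dp":[[0,0,0]],"roll":[0],"claw":[-1]}'; done; python3 -c "
from h import *
print(ctrl.get_obs())"
```

```text
t: 3.4
ee_pos: [0.569, -0.2505, 0.0688]
tcp_rot: [3.135, -0.021, -0.348]
contact_force: [-0.3, -0.4, -0.3]
width: 0.999
t: 3.5
ee_pos: [0.5696, -0.2508, 0.0699]
tcp_rot: [3.134, -0.023, -0.348]
contact_force: [0.0, -0.6, 0.2]
width: 1.002
t: 3.6
ee_pos: [0.5698, -0.2509, 0.0704]
tcp_rot: [3.134, -0.024, -0.348]
contact_force: [0.2, -0.1, -0.8]
width: 1.001
{'t': 3.6, 'joint_positions': array([-0.59273757,  0.4997243 ,  1.56127213, -0.0018613 ,  1.05533874,
        1.32707235]), 'joint_vel': array([-0.00085166, -0.00698378, -0.00470567,  0.00051628,  0.00226646,
       -0.00093452]), 'joint_efforts': array([-1.08194783e-04, -5.35594547e+01, -2.48783094e+01,  2.15344853e-02,
       -2.18661069e-01,  7.94798143e-04]), 'ee_pos': array([ 0.56978348, -0.25089308,  0.07038571]), 'tcp_rot': array([ 3.1339025 , -0.02411375, -0.34802383]), 'contact_force': array([ 0.23354984, -0.10816222, -0.8479117 ]), 'torque': array([0.08543012, 0.04765185, 0.02736715]), 'width': 1.000857196471383}
```

The tool tilted about 1.4° during the fast descent. I'll test whether the reverse move undoes it, since slow rows probably avoid it.

```bash
python3 -m pendant '{"dp":[[0,0,-4],[0,0,-4]],"roll":[0,0],"claw":[-1,-1]}'; python3 -m pendant '{"dp":[[0,0,0],[0,0,0]],"roll":[0,0],"claw":[-1,-1]}';python3 -m pendant '{"dp":[[0,0,0],[0,0,0],[0,0,0]],"roll":[0,0,0],"claw":[-1,-1,-1]}';python3 -m pendant '{"dp":[[0,0,1],[0,0,1],[0,0,1],[0,0,1],[0,0,1]],"roll":[0,0,0,0,0],"claw":[-1,-1,-1,-1,-1]}';python3 -m pendant '{"dp":[[0,0,0],[0,0,0],[0,0,0]],"roll":[0,0,0],"claw":[-1,-1,-1]}'
```

```text
t: 3.8
ee_pos: [0.5646, -0.2474, 0.1458]
tcp_rot: [3.137, -0.011, -0.348]
contact_force: [0.6, -0.3, -0.0]
width: 1.002
t: 4.0
ee_pos: [0.5674, -0.2491, 0.1518]
tcp_rot: [3.135, -0.021, -0.348]
contact_force: [-0.1, 0.4, 0.2]
width: 0.999
t: 4.3
ee_pos: [0.5663, -0.2483, 0.1493]
tcp_rot: [3.136, -0.018, -0.348]
contact_force: [-0.4, 0.9, -0.2]
width: 1.001
t: 4.8
ee_pos: [0.566, -0.2483, 0.0931]
tcp_rot: [3.136, -0.014, -0.348]
contact_force: [-0.2, 0.4, 0.2]
width: 0.998
t: 5.1
ee_pos: [0.5648, -0.2476, 0.0903]
tcp_rot: [3.137, -0.01, -0.348]
contact_force: [-0.7, 0.9, -0.8]
width: 0.998
```

```bash
python3 -c "
from h import *
togo([0.5634,-0.2449,0.005],-0.348)"
python3 -m pendant '{"dp":[[-0.1,-0.1,0],[0,0,0.8],[0,0,0.8],[0,0,0],[0,0,0]],"roll":[0,0,0,0,0],"claw":[-1,-1,-1,-1,-1]}'; python3 -c "
from h import *
togo([0.5634,-0.2449,0.005],-0.348)
c=capture('wrist');cv2.imwrite('pics/w4.png',crop(c['img'],190,130,130,140,4))"
```

```text
yaw now [ 3.1374 -0.0098 -0.348 ] pos [ 0.5648 -0.2476  0.0903] dp cm now [-0.31 -0.24  8.53] roll 0.0 t 5.1 F [-0.7  0.9 -0.8] T [ 0.08  0.01 -0.02] w 0.998
t: 5.6
ee_pos: [0.5652, -0.2469, 0.0744]
tcp_rot: [3.137, -0.013, -0.348]
contact_force: [0.5, 0.4, -0.5]
width: 1.002
yaw now [ 3.1366 -0.0129 -0.3478] pos [ 0.5652 -0.2469  0.0744] dp cm now [-0.32 -0.16  6.94] roll 0.0 t 5.6 F [ 0.5  0.4 -0.5] T [ 0.07 -0.01  0.  ] w 1.002
```

View pics/w4.png

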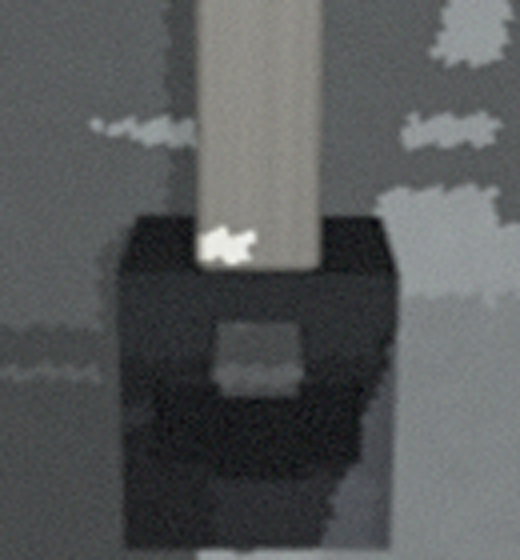

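Run:
```python
from h import *
c=capture("wrist");e,R,o=tool()
f=lambda a,b:(190+a/4,130+b/4)
Q=[atz(c,*f(*v),.036) for v in((118,272),(398,272),(127,548),(390,548),(260,8),(260,265))]
for q in Q:print(q.round(4),(R.T@(q-e)*1000).round(1))
m=sum(Q[:4])/4;print("ctr",m.round(4),"tool mm",(R.T@(m-e)*1000).round(1),np.linalg.norm(Q[0]-Q[1]),np.linalg.norm(Q[0]-Q[2]))
```

```text
[ 0.5862 -0.2288  0.036 ] [ 13.1 -24.3  38.6]
[ 0.5707 -0.2713  0.036 ] [13.  20.9 38.9]
[ 0.5393 -0.2117  0.036 ] [-36.8 -24.4  38. ]
[ 0.5237 -0.2542  0.036 ] [-36.9  20.9  38.2]
[ 0.6181 -0.2648  0.036 ] [55.4 -1.3 39.3]
[ 0.5795 -0.2507  0.036 ] [14.3 -1.4 38.8]
ctr [ 0.555  -0.2415  0.036 ] tool mm [-11.9  -1.8  38.4] 0.04520705992410826 0.04990750492571859
```

```bash
python3 -m pendant '{"dp":[[-0.3,-0.2,0],[0,0,0.9],[0,0,0.9],[0,0,0.9],[0,0,0.9],[0,0,0.9],[0,0,0],[0,0,0]],"roll":[0,0,0,0,0,0,0,0],"claw":[-1,-1,-1,-1,-1,-1,-1,-1]}'; python3 -c "
from h import *
togo([0.5634,-0.2449,0.005],-0.348)"
```

```text
t: 6.5
ee_pos: [0.5629, -0.2439, 0.0246]
tcp_rot: [3.137, -0.012, -0.348]
contact_force: [0.3, -0.9, 0.0]
width: 1.0
yaw now [ 3.137  -0.0115 -0.3479] pos [ 0.5629 -0.2439  0.0246] dp cm now [0.06 0.07 1.96] roll 0.0 t 6.5 F [ 0.3 -0.9  0. ] T [ 0.03 -0.    0.  ] w 1.0
```

```bash
python3 -m pendant '{"dp":[[0.1,0.1,0.6],[0,0,0.6],[0,0,0.4],[0,0,0],[0,0,0]],"roll":[0,0,0,0,0],"claw":[-1,-1,-1,-1,-1]}'; python3 -c "
from h import *
togo([0.5634,-0.2449,0.005],-0.348)"
```

```text
t: 7.0
ee_pos: [0.5643, -0.2458, 0.0079]
tcp_rot: [3.137, -0.013, -0.348]
contact_force: [0.2, 0.2, 0.3]
width: 0.999
yaw now [ 3.1367 -0.0128 -0.348 ] pos [ 0.5643 -0.2458  0.0079] dp cm now [-0.12 -0.06  0.29] roll 0.0 t 7.0 F [0.2 0.2 0.3] T [ 0.02  0.02 -0.06] w 0.999
```

```bash
python3 -m pendant '{"dp":[[-0.1,-0.05,0.2],[0,0,0],[0,0,0],[0,0,0],[0,0,0],[0,0,0],[0,0,0],[0,0,0],[0,0,0],[0,0,0]],"roll":[0,0,0,0,0,0,0,0,0,0],"claw":[-1,1,1,1,1,1,1,1,1,1]}'; python3 -c "
from h import *
togo([0.5634,-0.2449,0.005],-0.348)
c=capture('wrist');cv2.imwrite('pics/w5.png',c['img'])"
```

```text
t: 8.0
ee_pos: [0.564, -0.2451, 0.0067]
tcp_rot: [3.136, -0.014, -0.348]
contact_force: [1.0, 0.4, -0.3]
width: 0.493
yaw now [ 3.1365 -0.0144 -0.3479] pos [ 0.564  -0.2451  0.0067] dp cm now [-0.07 -0.    0.17] roll 0.0 t 8.0 F [ 1.   0.4 -0.3] T [ 0.16 -0.02 -0.01] w 0.493
```

View pics/w5.png

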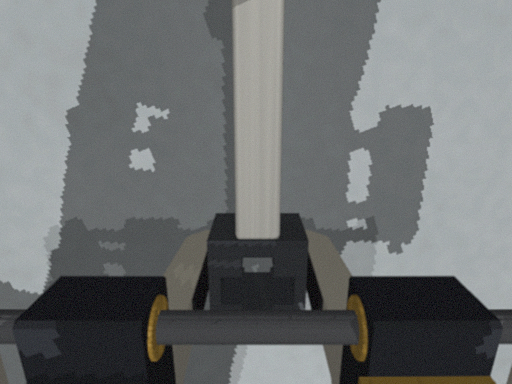

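Run:
```python
from h import *
S=capture("scene");D=capture("side")
f=lambda a,b:(300+(a-400)/5,150+b/5)
A=[atz(S,*f(*v),.0) for v in((428,128),(615,368),(752,300))]
for a in A:print(a.round(3))
d=A[1]-A[0];print("yaw",np.arctan2(d[1],d[0]),np.linalg.norm(d));d=A[2]-A[1];print("side",np.arctan2(d[1],d[0]),np.linalg.norm(d))
T=np.array([0.5785,0.2403,0.07]);print(proj(S,T),proj(D,T))
s=crop(S["img"],315,155,40,35,10);d=crop(D["img"],150,200,40,35,10)
cv2.imwrite("pics/sp.png",np.hstack([s,d]))
e,R,o=tool();print("axis in tool mm",(R.T@(np.array([.554,-.2412,0])-e)*1000).round(1))
```

```text
[0.517 0.22  0.   ]
[0.714 0.157 0.   ]
[0.739 0.255 0.   ]
yaw -0.3058673332229159 0.20670201372537392
side 1.3135492114020848 0.10126284605766521
[328.30808636 167.58364837] [174.4894306  222.35767305]
axis in tool mm [-10.8  -0.3   6.5]
```

View pics/sp.png

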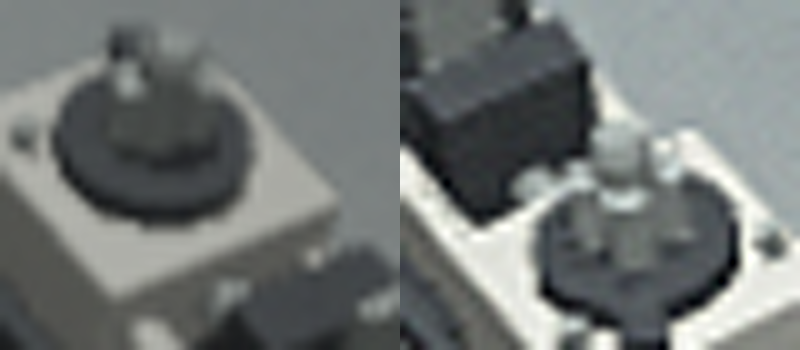

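Run:
```python
from h import *
D=capture("side");S=capture("scene")
f=lambda a,b:(150+(a-400)/10,200+b/10)
# pin/flange ellipse centre
c=atz(D,*f(638,250),.07);l=atz(D,*f(643,322),.07);d=l-c;print(c,l,np.arctan2(d[1],d[0]),np.linalg.norm(d))
d=l-np.array([.579,.241,.07]);print(np.arctan2(d[1],d[0]))
cv2.imwrite("pics/sp2.png",crop(D["img"],140,195,70,60,10))
```

```text
[0.57231801 0.24930861 0.07      ] [0.55054379 0.26934265 0.07      ] 2.397793219283759 0.029588496606492546
2.358193765118097
```

View pics/sp2.png

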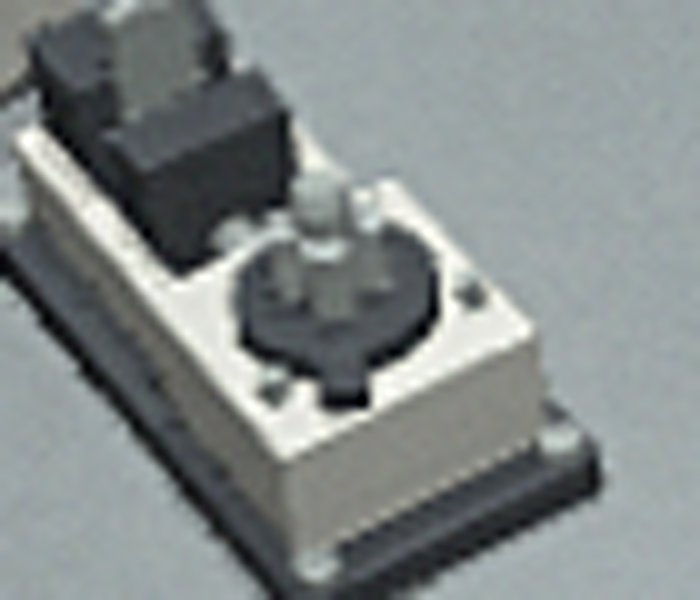

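```bash
python3 -m pendant '{"dp":[[0,0,-0.5],[0,0,-0.7],[0,0,-0.9],[0,0,-1],[0,0,-1],[0,0,-1],[0,0,-1],[0,0,-1],[0,0,-1],[0,0,-1],[0,0,-1],[0,0,-1],[0,0,-1],[0,0,-1],[0,0,-1],[0,0,-0.7],[0,0,-0.4],[0,0,0],[0,0,0]],"roll":[0,0,0,0,0,0,0,0,0,0,0,0,0,0,0,0,0,0,0],"claw":[1,1,1,1,1,1,1,1,1,1,1,1,1,1,1,1,1,1,1]}'; python3 -c "
from h import *
togo([0.579,0.241,0.17],2.25)
c=capture('wrist');cv2.imwrite('pics/w6.png',c['img'])"
```

```text
t: 10.15
ee_pos: [0.5604, -0.2425, 0.1709]
tcp_rot: [3.137, -0.01, -0.348]
contact_force: [0.8, -0.2, -5.6]
width: 0.494
yaw now [ 3.1374 -0.0097 -0.3478] pos [ 0.5604 -0.2425  0.1709] dp cm now [-14.73 -46.09  -0.25] roll -2.598 t 10.15 F [ 0.8 -0.2 -5.6] T [ 0.1   0.04 -0.03] w 0.494
```

View pics/w6.png

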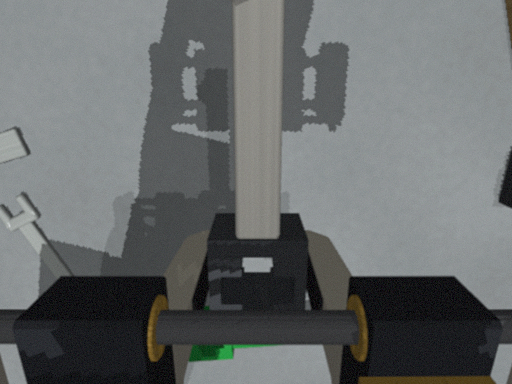

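The lever is held without slip: the view is unchanged and the opening is 0.494. I'll carry it across to a viewing spot beside the spindle, then turn it.

```bash
python3 -m pendant '{"dp":[[-0.4,-1,0],[-0.7,-2,0],[-0.7,-2,0],[-0.7,-2,0],[-0.7,-2,0],[-0.7,-2,0],[-0.7,-2,0],[-0.7,-2,0],[-0.7,-2,0],[-0.7,-2,0],[-0.7,-2,0],[-0.7,-2,0],[-0.7,-2,0],[-0.7,-2,0],[-0.7,-2,0],[-0.7,-2,0],[-0.7,-2,0],[-0.4,-1,0],[0,0,0],[0,0,0]],"roll":[0,0,0,0,0,0,0,0,0,0,0,0,0,0,0,0,0,0,0,0],"claw":[1,1,1,1,1,1,1,1,1,1,1,1,1,1,1,1,1,1,1,1]}'
python3 -m pendant '{"dp":[[0,0,0],[0,0,0],[0,0,0],[0,0,0],[0,0,0],[0,0,0],[0,0,0],[0,0,0],[0,0,0],[0,0,0],[0,0,0],[0,0,0],[0,0,0],[0,0,0],[0,0,0],[0,0,0],[0,0,0],[0,0,0],[0,0,0],[0,0,0]],"roll":[-0.14,-0.14,-0.14,-0.14,-0.14,-0.14,-0.14,-0.14,-0.14,-0.14,-0.14,-0.14,-0.14,-0.14,-0.14,-0.14,-0.14,-0.14,0,0],"claw":[1,1,1,1,1,1,1,1,1,1,1,1,1,1,1,1,1,1,1,1]}'; python3 -c "
from h import *
togo([0.554,0.179,0.17],2.3)
c=capture('wrist');cv2.imwrite('pics/w7.png',c['img']);print(proj(c,[.5785,.2403,.108]))"
```

```text
t: 12.2
ee_pos: [0.5517, 0.1465, 0.1605]
tcp_rot: [3.14, 0.011, -0.345]
contact_force: [-0.7, -0.2, -4.7]
width: 0.491
t: 14.2
ee_pos: [0.5528, 0.1204, 0.1594]
tcp_rot: [-3.126, -0.002, 2.25]
contact_force: [-0.4, -0.0, -6.1]
width: 0.493
yaw now [-3.1259e+00 -2.1000e-03  2.2502e+00] pos [0.5528 0.1204 0.1594] dp cm now [ 4.49  3.76 -1.11] roll -0.05 t 14.2 F [-0.4 -0.  -6.1] T [-0.02 -0.12  0.01] w 0.493
[411.85276654  98.3746383 ]
```

View pics/w7.png

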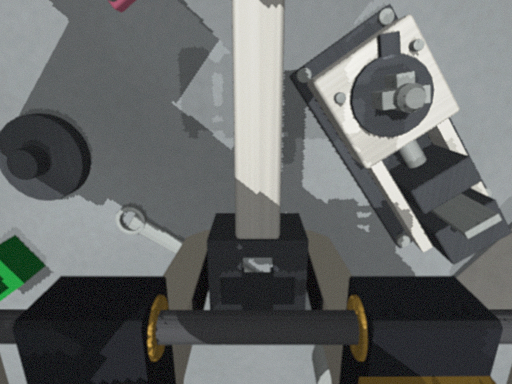

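The wrist view shows the spindle's nose at (413,97), the flange at (392,95), and the lug pointing up at (388,43). I'll enlarge it.

Run:
```python
from h import *
c=cv2.imread("pics/w7.png");cv2.imwrite("pics/w7c.png",crop(c,335,20,120,110,6))
```

```text
(no output)
```

View pics/w7c.png

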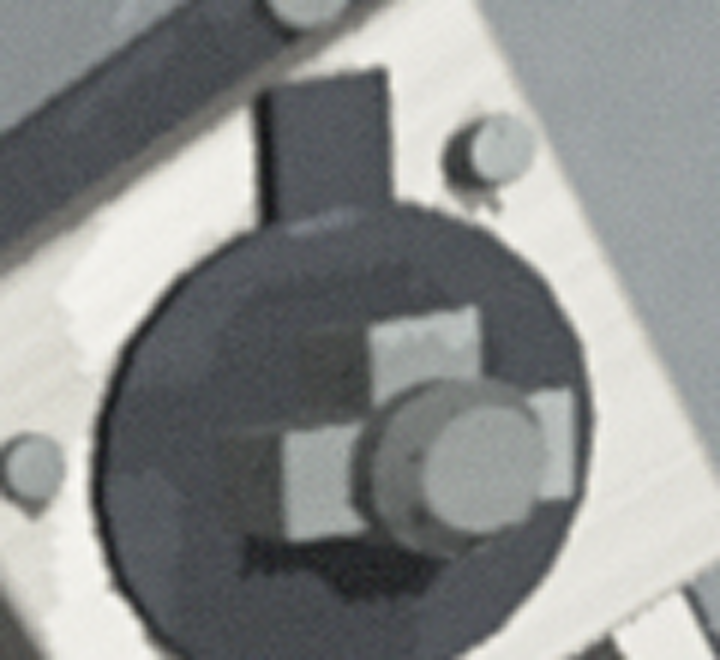

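Run:
```python
from h import *
c=capture("wrist");e,R,o=tool()
f=lambda a,b:(335+a/6,20+b/6)
tip=atz(c,*f(484,470),.108);print("tip",tip)
def yaw(a,b,z):
    d=atz(c,*f(*a),z)-atz(c,*f(*b),z);return round(float(np.arctan2(d[1],d[0])),3)
print("lug edges",yaw((275,90),(283,215),.07),yaw((387,70),(393,203),.07),"lug end perp",yaw((275,88),(387,70),.07)+np.pi/2)
print("spl edges",yaw((368,322),(373,400),.094),yaw((478,308),(481,378),.094),"end",yaw((368,322),(478,308),.094)+np.pi/2,"side splines",yaw((283,433),(284,542),.094),yaw((572,390),(574,498),.094))
le=atz(c,*f(330,79),.07);d=le-tip;print("lug end",le,"dir",np.arctan2(d[1],d[0]),np.linalg.norm(d[:2]))
se=[atz(c,*f(*p),.094) for p in((423,315),(283.5,487),(573,444))]
for s in se:
    d=s-tip;print("spl",s.round(4),np.arctan2(d[1],d[0]),np.linalg.norm(d[:2]))
m=(se[1]+se[2])/2;print("mid of side splines",m, "flange width mid",[(atz(c,*f(103,480),.07)+atz(c,*f(592,430),.07))/2])
d=se[2]-se[1];print("side line yaw+90",np.arctan2(d[1],d[0])+np.pi/2, np.linalg.norm(d))
print(R.T@(tip-e)*1000)
```

```text
tip [0.58028474 0.24181048 0.108     ]
lug edges 2.424 2.419 lug end perp -0.7412036732051033
spl edges 2.435 2.429 end -0.7672036732051035 side splines 2.367 2.417
lug end [0.54792943 0.27056585 0.07      ] dir 2.4150350538715744 0.04328668570371198
spl [0.5683 0.2524 0.094 ] 2.41740195224408 0.016037615829151933
spl [0.5694 0.2301 0.094 ] -2.317824536232644 0.01597475368026059
spl [0.5909 0.2534 0.094 ] 0.8318024875901907 0.01573516472886701
mid of side splines [0.58015679 0.24176535 0.094     ] flange width mid [array([0.57967747, 0.24208847, 0.07      ])]
side line yaw+90 2.3985512766724377 0.03170966256029417
[76.81317827 98.37964521 49.98937352]
```

Run:
```python
from h import *
c=capture("wrist");e,R,o=tool();cv2.imwrite("pics/w8.png",crop(c["img"],190,190,130,130,4))
print(o["tcp_rot"])
```

```text
[-3.12606403e+00 -2.27479798e-03  2.25207333e+00]
```

View pics/w8.png

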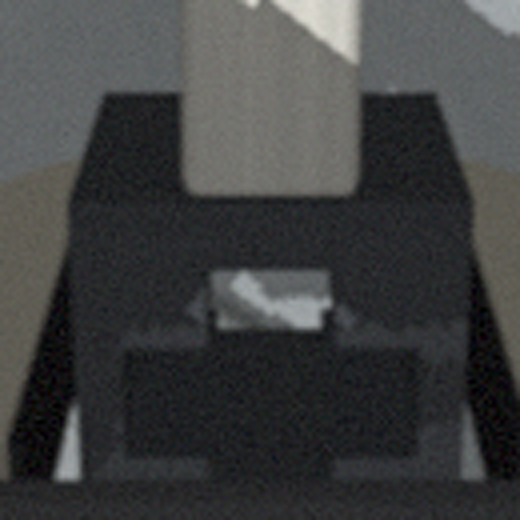

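Run:
```python
from h import *
c=capture("wrist");e,R,o=tool()
f=lambda a,b:(190+a/4,190+b/4)
def at(a,b,tz):
    q,r=ray(c,*f(a,b));q=R.T@(q-e);r=R.T@r;return (q+r*(tz/1000-q[2])/r[2])*1000
for z in(-28,-29.3,-31):
    A=[at(70,200,z),at(470,200,z),at(270,270,z),at(271,350,z),at(271,458,z),at(122,400,z),at(420,400,z)]
    print(z,[a[:2].round(1).tolist() for a in A],"axis est",A[0][0]-26,A[2][0]-17.5,A[3][0]-7.5,A[4][0]+7.5)
```

```text
-28 [[17.4, -23.1], [17.4, 22.3], [8.6, -0.4], [-2.0, -0.3], [-16.9, -0.3], [-8.8, -18.1], [-8.8, 17.5]] axis est -8.561033798831154 -8.932422181662956 -9.45898546024996 -9.382909299819616
-29.3 [[18.1, -22.9], [18.0, 22.0], [9.3, -0.4], [-1.1, -0.3], [-15.9, -0.3], [-7.9, -17.9], [-7.9, 17.3]] axis est -7.934682176012153 -8.222401998319402 -8.649686296122013 -8.432858409901899
-31 [[18.9, -22.6], [18.9, 21.8], [10.2, -0.4], [-0.1, -0.3], [-14.7, -0.3], [-6.8, -17.7], [-6.8, 17.1]] axis est -7.115606976941127 -7.293914066254722 -7.591372004570086 -7.1904841692402925
```

```bash
python3 -m pendant '{"dp":[[0.8,1.5,0],[1,1.5,0],[0.7,1.4,0],[0,0,0],[0,0,0],[0,0,0]],"roll":[-0.08,-0.08,0,0,0,0],"claw":[1,1,1,1,1,1]}'
python3 - <<'E'
from h import *
togo([0.5801,0.2418,0.16],2.415)
c=capture("wrist");e,R,o=tool();cv2.imwrite("pics/w9.png",c["img"]);p=proj(c,[.5801,.2418,.108]);print(p)
cv2.imwrite("pics/w9c.png",crop(c["img"],p[0]-75,p[1]-75,130,130,5));print(int(p[0]-75),int(p[1]-75))
Rg=Ro.from_euler("xyz",[3.1365,-.0144,-.348]).as_matrix();print("lever z axis in world",R@Rg.T@np.array([0,0,1]),"tool",R[:,2])
E
```

```text
t: 15.0
ee_pos: [0.5678, 0.1707, 0.1585]
tcp_rot: [-3.126, -0.004, 2.408]
contact_force: [-0.6, 0.4, -5.1]
width: 0.495
yaw now [-3.1256 -0.0044  2.4081] pos [0.5678 0.1707 0.1585] dp cm now [ 3.85  6.1  -0.23] roll -0.007 t 15.0 F [-0.6  0.4 -5.1] T [ 0.   -0.13  0.03] w 0.495
[351.83683758 159.63497066]
276 84
lever z axis in world [0.00683108 0.02247024 0.99972417] tool [-0.01411967 -0.00904836 -0.99985937]
```

View pics/w9c.png

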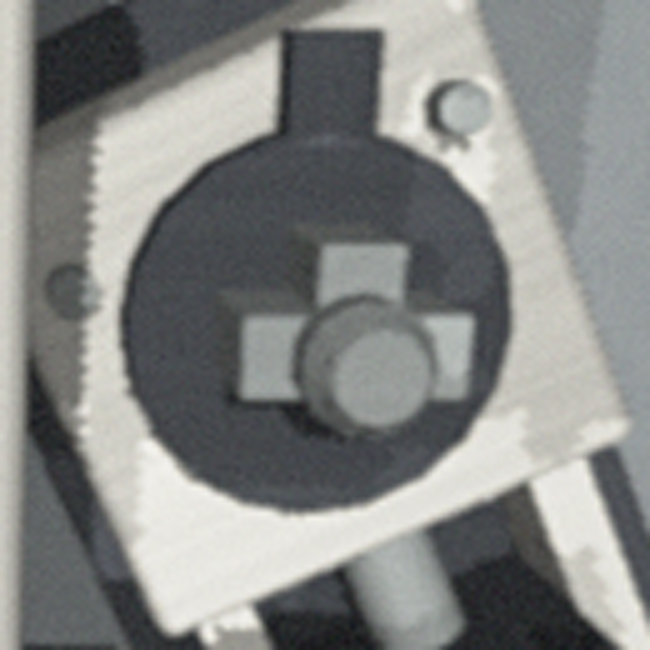

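The nose top is at (352.4,160), within 0.7 px of the first estimate, so the axis and height agree. Next I work out the alignment.

Run:
```python
from h import *
Rg=Ro.from_euler("xyz",[3.1365,-.0144,-.348]).as_matrix();eg=np.array([.564,-.2451,.0067])
for z in(0,.036):print("bench est in tool",z,(Rg.T@(np.array([.554,-.2412,z])-eg)*1000).round(1))
c=capture("wrist");e,R,o=tool()
tip=atz(c,352.4,160,.108);print(tip.round(4))
f=lambda a,b:(276+a/5,84+b/5)
s=[atz(c,*f(*p),.094) for p in((362,243),(241,359),(473,357))]
m=(s[1]+s[2])/2;print("splines mid",m.round(4));d=s[0]-m;print("yaw",np.arctan2(d[1],d[0]),np.arctan2(*(s[2]-s[1])[1::-1])+np.pi/2)
le=atz(c,*f(332,30),.07);d=le-m;print("lug yaw",np.arctan2(d[1],d[0]),np.linalg.norm(d[:2]))
for ax in(-10.8,-9.5):
    b=e+R@(np.array([ax,-.3,6.7])/1000);print("bottom mouth world",b.round(4),"shift tool cm",(R.T@(np.array([.5801,.2419,b[2]])-b)*100).round(2))
```

```text
bench est in tool 0 [-10.8  -0.3   6.5]
bench est in tool 0.036 [-10.3  -0.1 -29.5]
[0.5805 0.2418 0.108 ]
splines mid [0.5804 0.2419 0.094 ]
yaw 2.4420914661298085 2.4204368148297215
lug yaw 2.4362028143310424 0.04376806069168565
bottom mouth world [0.5755 0.1629 0.1518] shift tool cm [ 4.95  6.17 -0.08]
bottom mouth world [0.5746 0.1638 0.1518] shift tool cm [ 4.82  6.17 -0.08]
```

```bash
python3 -m pendant '{"dp":[[0.6,0.8,0],[1,1.2,0],[1,1.2,0],[1,1.2,0],[0.6,0.8,0],[0,0,0],[0,0,0],[0,0,0]],"roll":[-0.017,0,0,0,0,0,0,0],"claw":[1,1,1,1,1,1,1,1]}'
cat >> h.py <<'E'
def al(ax=-10.0,sp=(.5803,.2419),yaw=2.425):
    e,R,o=tool();b=e+R@(np.array([ax,-.3,6.7])/1000)
    Rg=Ro.from_euler("xyz",[3.1365,-.0144,-.348]).as_matrix()
    print("mouth",b.round(4),"shift tool cm",(R.T@(np.array([*sp,b[2]])-b)*100).round(2),"roll",round(-(((yaw-o["tcp_rot"][2])+np.pi)%(2*np.pi)-np.pi),3),"tilt",(R@Rg.T)[:2,2].round(4),"z above seat",round((b[2]-.07)*1000,1),"t",round(o["t"],2),"F",o["contact_force"].round(1),"T",o["torque"].round(2),"w",round(o["width"],3))
E
python3 -c "
from h import *
al()"
```

```text
t: 15.9
ee_pos: [0.5702, 0.2441, 0.1576]
tcp_rot: [-3.126, -0.005, 2.427]
contact_force: [-0.0, -0.1, -5.2]
width: 0.495
mouth [0.5774 0.2372 0.1509] shift tool cm [ 0.09  0.54 -0.01] roll 0.002 tilt [0.0068 0.0221] z above seat 80.9 t 15.9 F [-0.  -0.1 -5.2] T [ 0.01 -0.19  0.01] w 0.495
```

```bash
python3 -m pendant '{"dp":[[0.1,0.4,0],[0,0.1,0.4],[0,0,0.7],[0,0,0.7],[0,0,0.5],[0,0,0],[0,0,0]],"roll":[0,0,0,0,0,0,0],"claw":[1,1,1,1,1,1,1]}'
python3 -c "
from h import *
al()
s=capture('scene');d=capture('side')
cv2.imwrite('pics/al1.png',np.hstack([crop(s['img'],280,110,95,100,4),crop(d['img'],125,165,95,100,4)]))"
```

```text
t: 16.6
ee_pos: [0.5724, 0.2462, 0.1316]
tcp_rot: [-3.124, -0.006, 2.424]
contact_force: [-0.4, -0.2, -4.9]
width: 0.493
mouth [0.5796 0.2394 0.1248] shift tool cm [ 0.11  0.24 -0.  ] roll -0.001 tilt [0.0086 0.0232] z above seat 54.8 t 16.6 F [-0.4 -0.2 -4.9] T [ 0.01 -0.16 -0.04] w 0.493
```

View pics/al1.png

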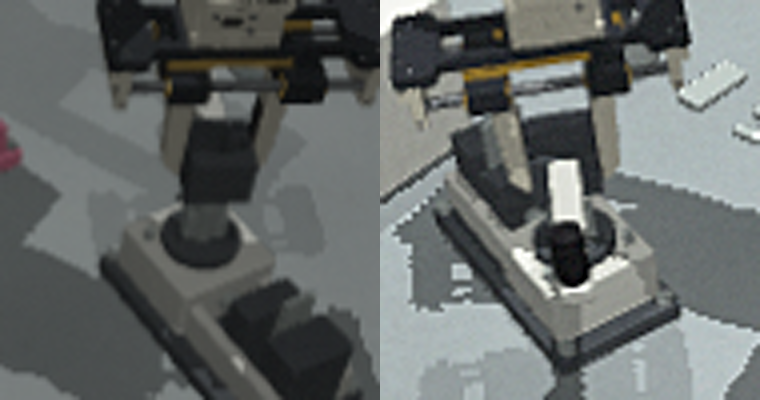

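The scene view shows the boss at (218,180) just above the spindle at (205,222), slightly off by the remaining 2.6 mm. I'll correct that and lower in small steps.

```bash
python3 -m pendant '{"dp":[[0.1,0.2,0],[0,0,0],[0,0,0]],"roll":[0,0,0],"claw":[1,1,1]}' >/dev/null
python3 -c "
from h import *
al()"
python3 -m pendant '{"dp":[[0.05,0.05,0.3],[0,0,0.3],[0,0,0.3],[0,0,0],[0,0,0]],"roll":[0,0,0,0,0],"claw":[1,1,1,1,1]}' >/dev/null
python3 -c "
from h import *
al()"
```

```text
mouth [0.5808 0.2421 0.1259] shift tool cm [ 0.03 -0.05  0.  ] roll -0.001 tilt [0.0067 0.0227] z above seat 55.9 t 17.0 F [ 0.6  0.2 -4.5] T [-0.02 -0.24  0.02] w 0.491
mouth [0.5806 0.2428 0.1161] shift tool cm [-0.04 -0.09  0.  ] roll -0.001 tilt [0.0066 0.0227] z above seat 46.1 t 17.5 F [-0.1  0.9 -5.1] T [-0.01 -0.19  0.03] w 0.492
```

```bash
python3 -m pendant '{"dp":[[-0.03,-0.08,0.2],[0,0,0.3],[0,0,0.3],[0,0,0],[0,0,0]],"roll":[0,0,0,0,0],"claw":[1,1,1,1,1]}' >/dev/null
python3 -c "
from h import *
al()"
python3 -m pendant '{"dp":[[0,0,0.2],[0,0,0.2],[0,0,0.2],[0,0,0]],"roll":[0,0,0,0],"claw":[1,1,1,1]}' >/dev/null
python3 -c "
from h import *
al()"
```

```text
mouth [0.5801 0.2418 0.1074] shift tool cm [-0.    0.02 -0.  ] roll -0.001 tilt [0.0067 0.0227] z above seat 37.4 t 18.0 F [ 0.8 -0.3 -4.2] T [ 0.01 -0.19  0.  ] w 0.492
mouth [0.5802 0.2418 0.101 ] shift tool cm [-0.    0.02 -0.  ] roll -0.001 tilt [0.0064 0.0227] z above seat 31.0 t 18.4 F [ 0.1  0.3 -4.8] T [ 0.03 -0.18 -0.03] w 0.494
```

```bash
python3 -m pendant '{"dp":[[0,0.02,0.2],[0,0,0.2],[0,0,0.1],[0,0,0]],"roll":[0,0,0,0],"claw":[1,1,1,1]}' >/dev/null
python3 -c "
from h import *
al()"
python3 -m pendant '{"dp":[[0,0,0.2],[0,0,0.1],[0,0,0]],"roll":[0,0,0],"claw":[1,1,1]}' >/dev/null
python3 -c "
from h import *
al()"
```

```text
mouth [0.5803 0.2419 0.0955] shift tool cm [-0.  0. -0.] roll -0.001 tilt [0.0064 0.0226] z above seat 25.5 t 18.8 F [ 0.3 -0.1 -5.7] T [-0.01 -0.22 -0.  ] w 0.491
mouth [0.5803 0.2418 0.0923] shift tool cm [ 0.    0.01 -0.  ] roll -0.001 tilt [0.0063 0.0226] z above seat 22.3 t 19.1 F [-0.6 -0.9 -5.2] T [ 0.02 -0.16  0.  ] w 0.489
```

Past the spline tops at 24 mm with no contact force. I'll keep going down.

```bash
python3 -m pendant '{"dp":[[0,0,0.2],[0,0,0.2],[0,0,0.1],[0,0,0]],"roll":[0,0,0,0],"claw":[1,1,1,1]}' >/dev/null
python3 -c "
from h import *
al()"
python3 -m pendant '{"dp":[[0,0,0.2],[0,0,0.2],[0,0,0.2],[0,0,0]],"roll":[0,0,0,0],"claw":[1,1,1,1]}' >/dev/null
python3 -c "
from h import *
al()"
```

```text
mouth [0.5802 0.2418 0.0869] shift tool cm [-0.    0.01 -0.  ] roll -0.001 tilt [0.0063 0.0226] z above seat 16.9 t 19.5 F [ 0.   0.1 -5.8] T [ 0.04 -0.14  0.05] w 0.49
mouth [0.5802 0.2417 0.0804] shift tool cm [ 0.    0.02 -0.  ] roll -0.001 tilt [0.0061 0.0226] z above seat 10.4 t 19.9 F [ 0.1 -0.2 -5.8] T [ 0.03 -0.16 -0.01] w 0.494
```

```bash
python3 -m pendant '{"dp":[[0,0,0.2],[0,0,0.2],[0,0,0.2],[0,0,0]],"roll":[0,0,0,0],"claw":[1,1,1,1]}' >/dev/null
python3 -c "
from h import *
al()"
python3 -m pendant '{"dp":[[0,0,0.15],[0,0,0.1],[0,0,0]],"roll":[0,0,0],"claw":[1,1,1]}' >/dev/null
python3 -c "
from h import *
al()"
```

```text
mouth [0.5802 0.2417 0.0738] shift tool cm [ 0.01  0.02 -0.  ] roll -0.001 tilt [0.0059 0.0226] z above seat 3.8 t 20.3 F [ 0.1  0.1 -4.9] T [-0.03 -0.16 -0.01] w 0.493
mouth [0.5802 0.2417 0.0711] shift tool cm [ 0.01  0.02 -0.  ] roll -0.001 tilt [0.0059 0.0226] z above seat 1.1 t 20.6 F [-0.3 -0.6 -4.6] T [-0.02 -0.19  0.07] w 0.494
```

```bash
python3 -m pendant '{"dp":[[0,0,0.1],[0,0,0.05]],"roll":[0,0],"claw":[1,1]}' >/dev/null
python3 -c "
from h import *
al()"
python3 -m pendant '{"dp":[[0,0,0.1],[0,0,0.1]],"roll":[0,0],"claw":[1,1]}' >/dev/null
python3 -c "
from h import *
al()"
```

```text
mouth [0.5804 0.2417 0.0703] shift tool cm [ 0.02  0.01 -0.  ] roll -0.001 tilt [0.0053 0.0225] z above seat 0.3 t 20.8 F [-1.6 -1.2  0.3] T [-0.09  0.18  0.07] w 0.495
mouth [0.5805 0.2417 0.0702] shift tool cm [ 0.03  0.01 -0.  ] roll -0.001 tilt [0.0042 0.0224] z above seat 0.2 t 21.0 F [-4.6 -1.3  5.4] T [-0.13  0.5   0.07] w 0.492
```

It's in contact with the seat. I'll release a little so the boss settles flat, check, then regrip for the swing.

```bash
python3 -m pendant '{"dp":[[0,0,0],[0,0,0],[0,0,0],[0,0,0],[0,0,0]],"roll":[0,0,0,0,0],"claw":[-0.35,-0.35,-0.35,-0.35,-0.35]}'
python3 -c "
from h import *
al()
s=capture('scene');d=capture('side');w=capture('wrist')
cv2.imwrite('pics/seat1.png',np.hstack([crop(s['img'],280,110,95,100,4),crop(d['img'],125,165,95,100,4)]));cv2.imwrite('pics/w10.png',w['img'])"
```

```text
t: 21.5
ee_pos: [0.5756, 0.2492, 0.0779]
tcp_rot: [-3.132, 0.0, 2.424]
contact_force: [0.0, -0.3, 0.1]
width: 0.676
mouth [0.5829 0.2424 0.0712] shift tool cm [ 0.16 -0.2   0.  ] roll -0.001 tilt [-0.0013  0.0207] z above seat 1.2 t 21.5 F [ 0.  -0.3  0.1] T [ 0.04 -0.15 -0.02] w 0.676
```

View pics/seat1.png

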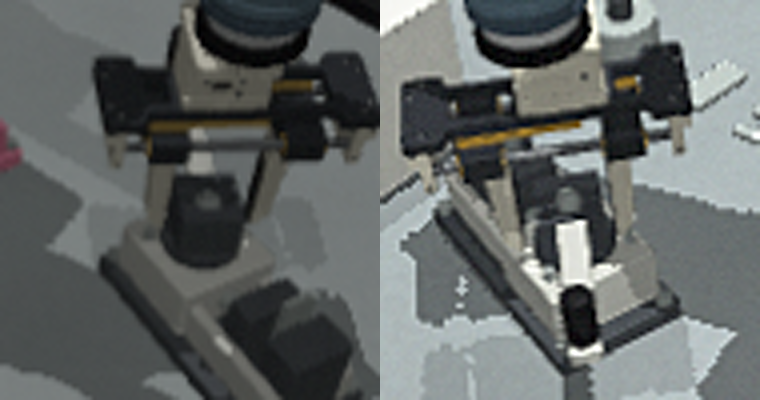

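View pics/w10.png

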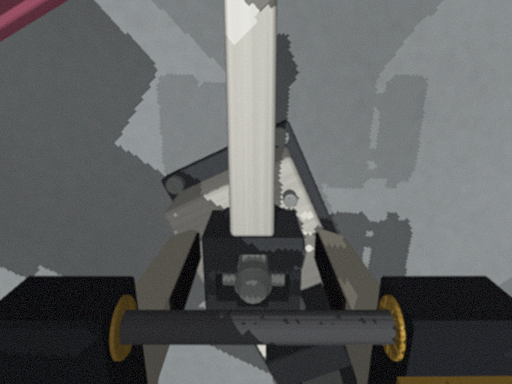

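The wrist view shows the spindle nose poking through the boss top at (253,287), with the arm over the lug, so the boss is flush. I'll recentre 2 mm and regrip.

```bash
python3 -m pendant '{"dp":[[0.1,-0.2,0],[0,0,0],[0,0,0]],"roll":[0,0,0],"claw":[-0.35,-0.35,-0.35]}' >/dev/null
python3 -c "
from h import *
al()"
python3 -m pendant '{"dp":[[0,0,0],[0,0,0],[0,0,0],[0,0,0],[0,0,0]],"roll":[0,0,0,0,0],"claw":[1,1,1,1,1]}' >/dev/null
python3 -c "
from h import *
al()"
```

```text
mouth [0.5803 0.2414 0.071 ] shift tool cm [ 0.04  0.04 -0.  ] roll -0.001 tilt [-0.0006  0.0209] z above seat 1.0 t 21.95 F [ 0.4 -0.4 -0.4] T [-0.   -0.14 -0.03] w 0.676
mouth [0.5804 0.2414 0.0711] shift tool cm [ 0.04  0.03 -0.  ] roll -0.001 tilt [-0.0008  0.0208] z above seat 1.1 t 22.45 F [ 0.7  0.  -0.2] T [ 0.   -0.17 -0.04] w 0.491
```

```bash
python3 -m pendant '{"dp":[[0,-0.05,0],[0,-0.1,0],[0,-0.1,0],[0,-0.1,0],[0,0,0]],"roll":[-0.05,-0.1,-0.1,-0.1,0],"claw":[1,1,1,1,1]}' >/dev/null
python3 -c "
from h import *
al()"
```

```text
mouth [0.5815 0.2411 0.071 ] shift tool cm [0.14 0.03 0.  ] roll 0.359 tilt [-0.0069  0.017 ] z above seat 1.0 t 22.95 F [-0.1 -0.3  0. ] T [ 0.04 -0.16 -0.02] w 0.492
```

```bash
python3 -m pendant '{"dp":[[0.05,-0.1,0],[0.03,-0.1,0],[0,-0.1,0],[0,-0.1,0],[0,0,0]],"roll":[-0.08,-0.1,-0.1,-0.05,0],"claw":[1,1,1,1,1]}' >/dev/null
python3 -c "
from h import *
al()
s=capture('scene');d=capture('side');w=capture('wrist')
cv2.imwrite('pics/sw1.png',np.hstack([crop(s['img'],280,110,95,100,4),crop(d['img'],125,165,95,100,4)]));cv2.imwrite('pics/w11.png',w['img'])"
```

```text
mouth [0.5817 0.2413 0.0711] shift tool cm [0.14 0.05 0.  ] roll 0.685 tilt [-0.0116  0.0113] z above seat 1.1 t 23.45 F [-0.   0.3 -0.9] T [-0.14 -0.15 -0.04] w 0.493
```

View pics/sw1.png

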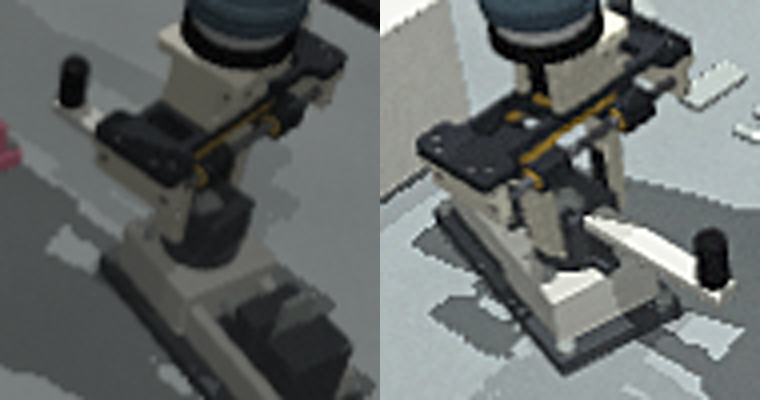

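View pics/w11.png

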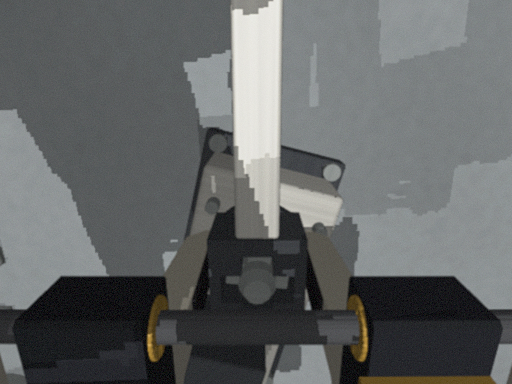

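The lever turned 0.69 rad with no load and the nose is still showing at (258,282). I'll continue, watching for the stop.

```bash
python3 -m pendant '{"dp":[[0.05,-0.1,0],[0.03,-0.05,0],[0,0,0]],"roll":[-0.08,-0.08,0],"claw":[1,1,1]}' >/dev/null
python3 -c "
from h import *
al()"
python3 -m pendant '{"dp":[[0,-0.05,0],[0,-0.05,0],[0,0,0]],"roll":[-0.05,-0.05,0],"claw":[1,1,1]}' >/dev/null
python3 -c "
from h import *
al()"
```

```text
mouth [0.5818 0.2414 0.0711] shift tool cm [ 0.14  0.07 -0.  ] roll 0.844 tilt [-0.014  0.009] z above seat 1.1 t 23.9 F [-0.8  0.2  0.4] T [ 0.09 -0.12 -0.02] w 0.494
mouth [0.5818 0.2414 0.0711] shift tool cm [ 0.14  0.08 -0.  ] roll 0.936 tilt [-0.0141  0.0075] z above seat 1.1 t 24.2 F [-0.2  1.  -0.4] T [-0.05 -0.23 -0.02] w 0.498
```

```bash
for i in 1 2 3 4; do python3 -m pendant '{"dp":[[0,-0.05,0],[0,-0.05,0]],"roll":[-0.04,-0.04],"claw":[1,1]}' >/dev/null
python3 -c "
from h import *
al()"; done
```

```text
mouth [0.5818 0.2415 0.0711] shift tool cm [ 0.13  0.08 -0.  ] roll 1.011 tilt [-0.0141  0.0059] z above seat 1.1 t 24.4 F [ 0.5  1.4 -0.6] T [ 0.01 -0.24 -0.3 ] w 0.491
mouth [0.5818 0.2416 0.0711] shift tool cm [0.13 0.09 0.  ] roll 1.086 tilt [-0.0141  0.0044] z above seat 1.1 t 24.6 F [-0.7  1.  -0.6] T [ 0.04 -0.33 -0.27] w 0.493
mouth [0.5818 0.2416 0.0711] shift tool cm [0.12 0.09 0.  ] roll 1.161 tilt [-0.0139  0.0029] z above seat 1.1 t 24.8 F [ 0.3  1.3 -0.7] T [ 0.04 -0.28 -0.29] w 0.494
mouth [0.5818 0.2416 0.0711] shift tool cm [0.12 0.1  0.  ] roll 1.236 tilt [-0.0136  0.0015] z above seat 1.1 t 25.0 F [-0.7  1.2 -0.2] T [ 0.02 -0.37 -0.3 ] w 0.495
```

```bash
for i in 1 2; do python3 -m pendant '{"dp":[[0,-0.04,0],[0,-0.04,0]],"roll":[-0.03,-0.03],"claw":[1,1]}' >/dev/null
python3 -c "
from h import *
al()"; done;  python3 -c "
from h import *
s=capture('scene');d=capture('side');w=capture('wrist')
cv2.imwrite('pics/sw2.png',np.hstack([crop(s['img'],280,110,95,100,4),crop(d['img'],125,165,95,100,4)]));cv2.imwrite('pics/w12.png',w['img'])"
```

```text
mouth [0.5811 0.2418 0.0712] shift tool cm [0.06 0.05 0.  ] roll 1.292 tilt [-0.0117 -0.0002] z above seat 1.2 t 25.2 F [-2.1  1.1  2. ] T [ 0.09  0.13 -1.33] w 0.495
mouth [0.5798 0.2417 0.0712] shift tool cm [-0.05 -0.01 -0.  ] roll 1.35 tilt [-0.0084 -0.0018] z above seat 1.2 t 25.4 F [-4.4  0.5  2.9] T [ 0.02  0.4  -1.44] w 0.502
```

View pics/sw2.png

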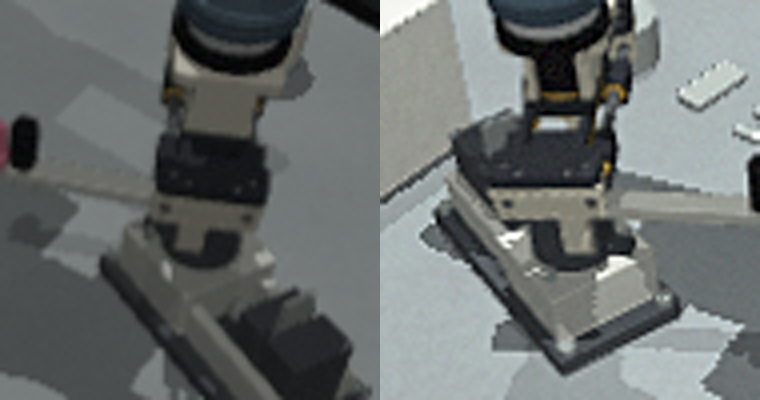

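View pics/w12.png

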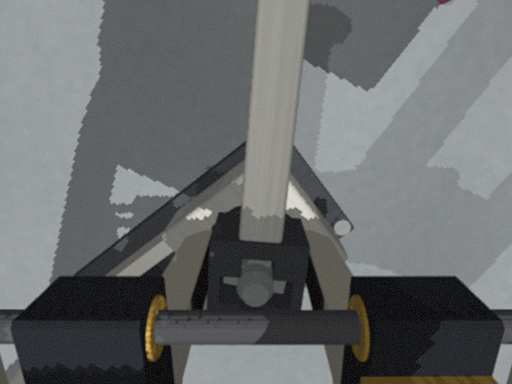

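The stop was reached: torque jumped to -1.4 N m at about 1.29 rad of turn and the boss began to twist in the pads. I'll release, rise and check.

```bash
python3 -m pendant '{"dp":[[0,0,0],[0,0,0],[0,0,0],[0,0,0],[0,0,0]],"roll":[0,0,0,0,0],"claw":[-0.4,-0.4,-0.4,-0.4,-0.4]}'
 python3 -c "
from h import *
al()
w=capture('wrist')
cv2.imwrite('pics/w13.png',w['img'])"
```

```text
t: 26.05
ee_pos: [0.574, 0.2355, 0.0779]
tcp_rot: [-3.139, -0.004, -2.504]
contact_force: [0.0, 1.2, 0.4]
width: 0.7
mouth [0.5822 0.2412 0.0712] shift tool cm [ 0.11  0.17 -0.  ] roll 1.354 tilt [-0.0133  0.0003] z above seat 1.2 t 26.05 F [0.  1.2 0.4] T [ 0.16 -0.09 -0.04] w 0.7
```

View pics/w13.png

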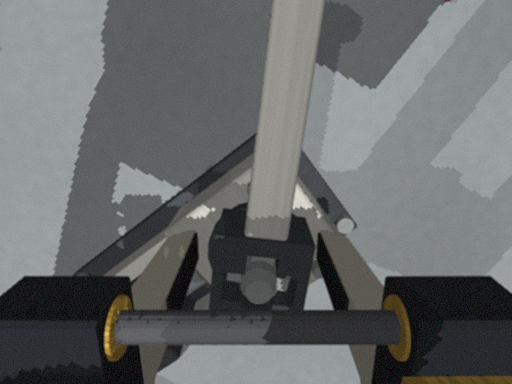

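```bash
python3 -m pendant '{"dp":[[0,0,-0.4],[0,0,-0.7],[0,0,-1],[0,0,-1],[0,0,-1],[0,0,-1],[0,0,-1],[0,0,-1],[0,0,-1],[0,0,-1],[0,0,-1],[0,0,-1],[0,0,-1],[0,0,0],[0,0,0]],"roll":[0,0,0,0,0,0,0,0,0,0,0,0,0,0,0],"claw":[-0.4,-0.4,-0.4,-0.4,-0.4,-0.4,-0.4,-0.4,-0.4,-0.4,-0.4,-0.4,-0.4,-0.4,-0.4]}'
 python3 -c "
from h import *
w=capture('wrist')
cv2.imwrite('pics/w14.png',w['img'])"
```

```text
t: 27.6
ee_pos: [0.5749, 0.2362, 0.2122]
tcp_rot: [-3.137, -0.0, -2.504]
contact_force: [-0.2, 0.5, -0.4]
width: 0.7
```

View pics/w14.png

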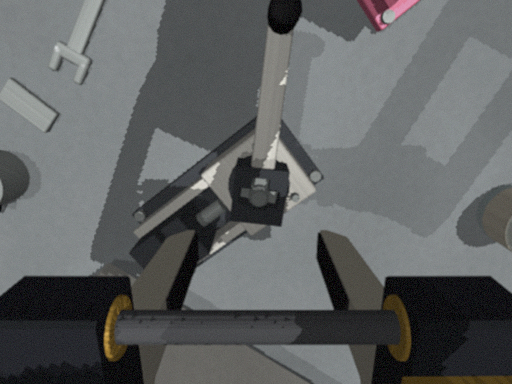

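```bash
python3 -m pendant '{"dp":[[-1,-0.5,0],[-2,-1,0],[-2,-1,0],[-2,-1,0],[-1,-0.5,0],[0,0,0],[0,0,0]],"roll":[0,0,0,0,0,0,0],"claw":[-0.4,-0.4,-0.4,-0.4,-0.4,-0.4,-0.4]}'
 python3 -c "
from h import *
w=capture('wrist')
cv2.imwrite('pics/w15.png',w['img'])"
```

```text
t: 28.35
ee_pos: [0.6678, 0.2522, 0.2066]
tcp_rot: [-3.139, -0.006, -2.504]
contact_force: [0.3, -0.9, -0.5]
width: 0.697
```

View pics/w15.png

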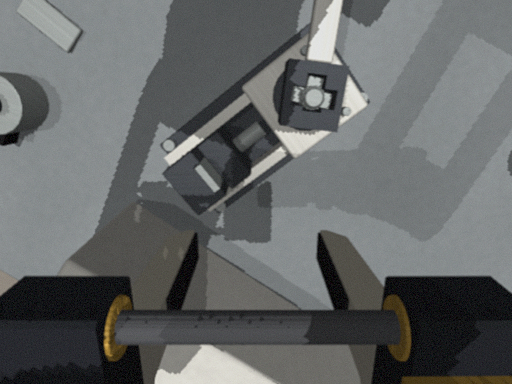

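```bash
python3 -c "
from h import *
w=cv2.imread('pics/w15.png')
cv2.imwrite('pics/w15c.png',crop(np.clip(w.astype(float)*1.5,0,255).astype('uint8'),150,20,240,200,3))
s=capture('scene')
cv2.imwrite('pics/s3.png',crop(s['img'],270,120,110,110,5))"
```

```text
(no output)
```

View pics/w15c.png

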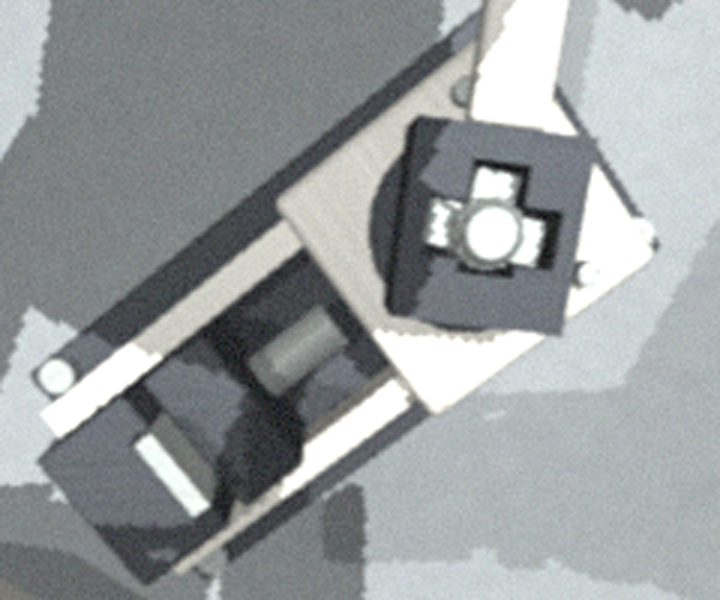

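View pics/s3.png

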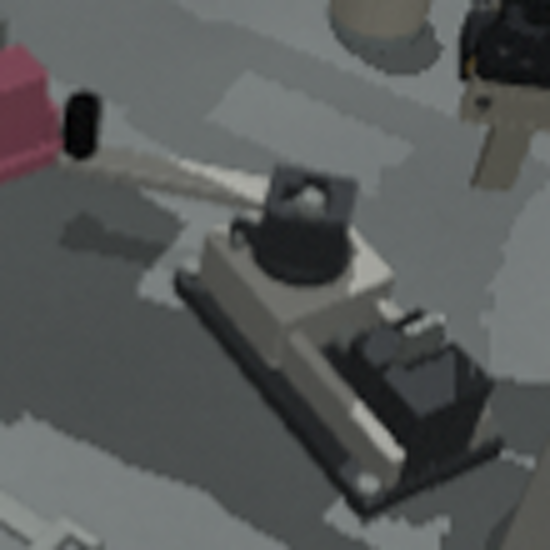

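Run:
```python
from h import *
c=capture("wrist")
f=lambda a,b:(150+a/3,20+b/3)
A=np.array([.5803,.2419])
g=lambda a,b,z:atz(c,*f(a,b),z)
def yw(d):return round(float(np.arctan2(d[1],d[0])),3)
b1,b2,b3=g(283,205,.06),g(435,410,.06),g(657,248,.06)
phi=yw(b2-b3) ;print("block edges: x dir",phi,"other+90",yw(b2-b1)-np.pi/2,np.linalg.norm(b1-b2),np.linalg.norm(b2-b3))
print("tip",g(493,232,.108))
for n,p in dict(pinL=(463,92),pinR=(588,270)).items():
    q=g(*p,.07)[:2]-A;print(n,yw(q),"rel fixture",round((yw(q)-phi)%(2*np.pi),3),np.linalg.norm(q))
# lever yaw from boss top (z=.106) corners
k=[g(*p,.106) for p in((427,118),(597,147),(565,333),(390,313))]
print("lever yaw",yw(k[0]-k[3])%(2*np.pi),yw(k[1]-k[2])%(2*np.pi),"ctr",sum(k)/4,np.linalg.norm(k[0]-k[1]),np.linalg.norm(k[1]-k[2]))
# splines: side spline outer ends
s=[g(*p,.094) for p in((497,165),(428,222),(548,242))]
for q in s:print("spl",yw(q[:2]-A)%(2*np.pi),np.linalg.norm(q[:2]-A))
```

```text
block edges: x dir -0.284 other+90 -0.28179632679489663 0.07829408695647015 0.08242757362995957
tip [0.57924834 0.24239748 0.108     ]
pinL -2.423 rel fixture 4.144 0.03782527284714837
pinR 1.908 rel fixture 2.192 0.03745235383750179
lever yaw 3.607185307179586 3.675185307179586 ctr [0.57850125 0.24274148 0.106     ] 0.04348858190341686 0.046673985377833176
spl 3.5771853071795863 0.01766717855297153
spl 5.154185307179587 0.0145206139083276
spl 2.08 0.018411795792838727
```

The geometry checks out. The pins are symmetric about the fixture's -x, so the stop lies at spindle yaw 3.56. The splines now read about 3.58, so the spindle is at its stop. I'll take a last look from outside for seating and bystanders.

```bash
python3 -m pendant '{"dp":[[0,0,-1],[0,0,-1.5],[0,-1,-1.5],[0,-2,-1.5],[0,-2,-1],[0,-1,0],[0,0,0],[0,0,0],[0,0,0]],"roll":[0,0,0,0,0,0,0,0,0],"claw":[-0.4,-0.4,-0.4,-0.4,-0.4,-0.4,-0.4,-0.4,-0.4]}'
 python3 -c "
from h import *
s=capture('scene');d=capture('side')
cv2.imwrite('pics/f_s.png',s['img']);cv2.imwrite('pics/f_d.png',d['img'])
cv2.imwrite('pics/f_c.png',np.hstack([crop(s['img'],290,135,80,100,5),crop(d['img'],130,170,80,100,5)]))"
```

```text
t: 29.4
ee_pos: [0.6998, 0.2052, 0.2822]
tcp_rot: [-3.138, -0.002, -2.501]
contact_force: [-0.5, 0.2, 0.5]
width: 0.702
```

View pics/f_c.png

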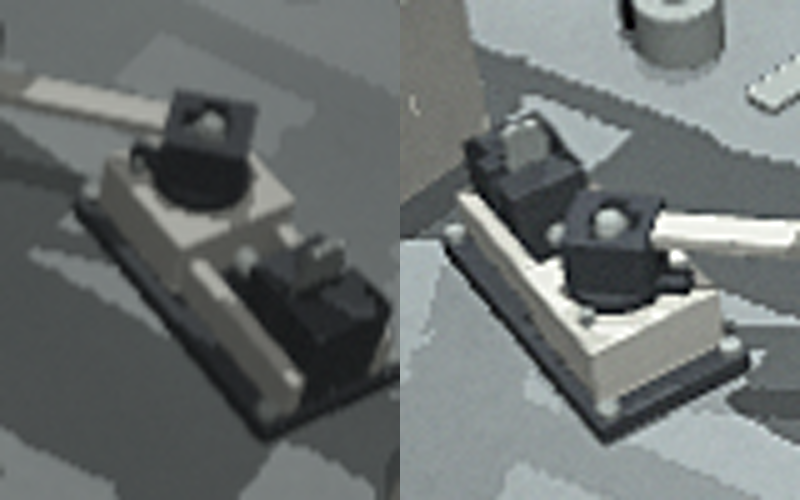

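View pics/f_s.png

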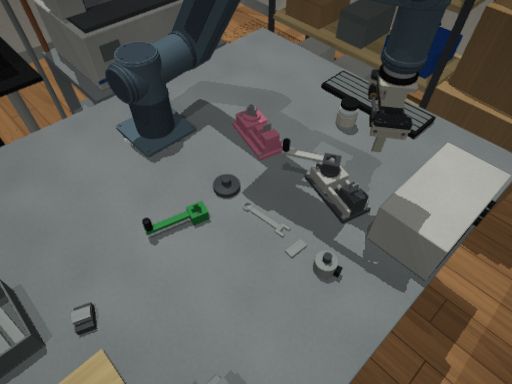

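The boss sits flush on the flange, the lug is against its pin at side-crop (678,262), the jaw is on the specimen, and the bystanders are where they began. I'm handing it in.

```bash
python3 -c "
from h import *
a=cv2.imread('pics/scene0.png')
print(ctrl.get_obs()['joint_vel'].round(3));print(ctrl.sign_off())"
```

```text
[ 0.     0.004 -0.005 -0.002 -0.002 -0.002]
the job is handed in; nothing more can be done
None
```

The lever is on the spindle, flush on the flange and swung to its stop, and I handed the job in at about 29.5 s with the robot clear of everything.

**What I did:** I picked up the dark-boss lever and turned it over the lug at yaw about 2.42 rad. I threaded it down to the flange with no contact until about 0.3 mm above the seat. I loosened the grip so the boss could settle flat, regripped, and swung it until the torque jumped from 0.3 to 1.4 N m. Then I let go and backed off.

**Last checks:**
- **Seating:** the boss looks flush on the flange, with the spindle nose showing at its top.
- **Stop:** the lug is against the stop pin. The splines read yaw about 3.58 rad, against 3.56 expected at the stop; one spline read 3.65.
- **Jaw:** the moving jaw looks closed on the specimen, judged from the pictures only.
- **Bystanders:** they look unmoved by eye in the scene view; I made no numerical comparison.

**What disagreed:**
- **Lever angle:** the lever sits about 0.08 rad further round than the spindle, which is within the spline play.
- **Tool tilt:** the tool tilted by up to about 1.4° because I moved too fast early on, so the boss went on slightly tilted until I loosened the grip.
- **Bore position:** two estimates of the bore's place in the grip differed by about 2 mm. I used a value between them, and it went on freely.

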